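# Pry the long printing block out of its dock

### The job

Two carved printing blocks sit in wooden docks on the cutting mat. Free the longer one: swing both of its upright ejector levers outward, away from the block, as far as they go, so that the block is pried up and is left lying level on the levers, still in its dock. Leave the shorter block seated in its dock.

Things in the scene. Friction and masses are not known exactly. Their poses are not given: they have to be found in the camera images.
- long_left_tip (a point): Top end of the ejector lever at the longer block's own +y end. Steel arm 16 mm wide (own x), 10 mm thick (own y), black tab 26 x 12 mm on its top 20 mm; own z points up along it. It turns on a level pin along own x, 85 mm down its -z, 15 mm above the table. Starts upright or leaning up to 0.18 rad in over the block; swings outward to a stop at 0.9 rad from vertical and stays put; takes 2 to 4 N.
- long_right_tip (a point): The same point on the equal lever at the longer block's own -y end; its outward is the other way, away from the block. On both levers the pin is 9 mm outside the block's end, steel cheeks beside the foot reach 51 mm above the table, and a 28 mm toe under the block lifts that end by about 20 mm as the lever swings out.
- long_block: Longer carved printing block, to be freed: grey face with a raised fern leaf on a wooden base, 62 (own x) x 150 (own y) x 26 mm high, about 0.2 kg, loose in its fixed dock. Origin: centre of its underside, own z up. Seated, its underside is 19 mm and its top 45 mm above the table; the dock's side rails reach 41 mm. A lever stands at each end along own y.
- short_block: Shorter block, to be left seated: same make with a raised sun, 62 (own x) x 90 (own y) x 26 mm high, in its own dock with two levers of the same kind at its ends along own y (pins 54 mm from its centre). Origin: centre of its underside, own z up.
There are look-alikes about, which are no part of the job. What is shaped like the part that bears long_left_tip but yellow is not meant.

How it is judged (in metres and radians):
At the end, for the whole second after the job is handed in: Both levers of the longer block are swung out at least 0.6 rad from vertical, its underside is raised at least 13 mm (32 mm above the table) and it lies level within 0.12 rad, at rest, within 35 mm of where it started (still in its dock); the shorter block is within 6 mm of where it started (angle between each of long_left_tip, long_right_tip's own z axis and vertical above 0.6 rad and height (world z) of long_block above 0.032 m and angle between long_block's own z axis and vertical below 0.12 rad and distance of long_block from where it was at the start of the episode below 0.035 m and linear speed of long_block below 0.02 m/s and distance of short_block from where it was at the start of the episode below 0.006 m); the robot touches nothing.
It fails at once if the shorter block is pried up or shifted by more than 8 mm (distance of short_block from where it was at the start of the episode above 0.008 m).
It also fails if it takes over 38 s, if anything falls off the work surface, if the arm or the gripper's body presses on something with over 40 N, if the wrist force passes 120 N, or if a joint passes its speed limit or range.

### The arm

A 6-joint arm with a two-finger parallel gripper is mounted at the origin on the work surface. World frame = base frame: x ahead of the robot, y to its left, z up, the work surface at z = 0. Lengths are in m, angles in degrees, forces in N, time in s.
With the tool pointing down it reaches from about 0.425 to 0.95 m from the base axis. Payload 14.7 kg.
Tool frame: the origin (TCP) lies midway between the tips of the shut fingers; the grasp point (between the pads) lies tcp_to_grasp behind it (tcp_to_grasp is the distance from the TCP to the grasp point, in m); z points along the fingers, y is the direction in which the jaws open and shut (so a half turn about z gives the same grasp; the last joint's range is limited). The gripper opens to 85 mm and grips with 20 to 120 N. Pads are 22 mm wide; open, the fingers measure 114 mm over their backs; the gripper's body (76 mm by 85 mm) begins 54 mm behind the grasp point. The pads swing forward as they close: fully open they stand 13 mm farther back than shut.
Start: joints at [64.08, 27.513, 91.461, -0, 61.026, -2.67], TCP at [0.257, 0.597, 0.231] pointing down, gripper open.
Joint ranges: [-157.49, 157.49], [-46.99, 117.5], [13.45, 153.17], [-89.5, 269.5], [5.16, 153.95], [-167.48, 167.48]. Speed limits (degrees/s): [108.29, 108.29, 136.94, 172.46, 172.46, 172.46].

### API

Orientations are given as a 3x3 rotation matrix whose columns are the frame's x, y, z axes.
In Python, from bench import * gives the robot as it stands.
- The arm moves only by the tool play_rows, never from a script. Its argument "series" is one flat list of numbers, 4 for each row, row after row: the shift along the tool's x, y, z in m, then the turn about the tool's z in rad. A call has 1 to 5 rows; each row shifts and turns the commanded pose from where the row before left it, along the tool's axes as they then stand; what a row does not reach is not made up. A row lasts 1/10 s, in which the tool goes at most 50 mm and 8.59 degrees, less where a joint would pass 70% of its speed; a pose out of reach is approached as far as the arm can. A call is refused whole if a number of a shift passes 0.05 or a number of a turn 0.15, either way. A call with a gripper value outside its range is refused whole. "gripper" is the closure, from 0 (fully open) to 1 (shut), set as the call begins (left out, the last holds). The fingers move at their own pace and stop on an object; "grip_force" is the grip in N (left out, the last holds). Time passes only in rows, so rows that do not move let the fingers close. It gives the time, the measured TCP pose, the force and the opening at its end, in the units of the state.
- observe(): the state, without advancing time (a new reading comes with each control period).
- get_image(name): name is "scene" or "top"; returns (picture, depth): 384x512x3 uint8, red, green, blue; 384x512 float32, m along the optical axis (not along the pixel's ray), 0 where there is no reading.
- camera_model(name): a dict with "camera_matrix" (3x3 intrinsics, pixels), "dist" ([k1, k2, p1, p2, k3] as OpenCV has them; the pictures are not rectified), "camera_from_world" (4x4, takes a point from world to camera coordinates). Camera axes: x right, y up, looking along -z (the intrinsics and any distortion apply to the point x, -y, -z); pixel columns grow to the right and rows downward; lengths in m; the calibration is good to about 2 mm. A picture is of the moment at which its call begins. camera_model takes no time and is no camera call.
- hand_in(): hands the job in, once; it reports no verdict.
The state is a dict: "clock": time; "joints": joint angles; "joint_velocities": joint speeds; "effort": joint torques, N m; "ee_pos": TCP position; "tool_rot": TCP orientation; "wrist_force": force on the tool from outside, world axes, zero at the start; "wrist_torque": the same for the moment, N m; "finger_gap": finger opening in m.
Only numpy, scipy, OpenCV 4.12 (cv2) and the standard library are available. Lean on these libraries where they do the work, as an engineer would, in place of code of your own. Each camera call takes 0.05 s, during which the arm holds its last target. There are 200 camera calls.

## Working session

There is one attempt and no reset: what is moved stays moved. The work goes in short steps, Python scripts to look and compute and a tool call to move; the robot and the scene stay as the last step left them, time stands still between calls to the robot, and variables do not carry over. Pictures are saved under pics/ and viewed, about 8 in all and at most 12, crops included, and the job is handed in when it is done.

Besides the shell and the picture viewer there is one more tool, called after "Emit:" as name(argument=value, ...), one argument or row to a line, values as JSON. play_rows: Moves the arm, as the interface text tells. Its arguments: {"type":"object","properties":{"series":{"type":"array","items":{"type":"number"}},"gripper":{"type":"number"},"grip_force":{"type":"number"}},"required":["series"]}

```bash
mkdir -p pics; cat > h.py <<'E'
from bench import *
import numpy as np, cv2
def save(n,f):
    p,d=get_image(n); cv2.imwrite(f'pics/{f}.png',p[...,::-1]); np.savez(f'pics/{f}.npz',p=p,d=d); return p,d
def pts(n,d,uv):
    "pixels (N,2)->world with depth"
    m=camera_model(n);K=np.array(m['camera_matrix']);T=np.array(m['camera_from_world'])
    uv=np.asarray(uv,float).reshape(-1,2)
    r=cv2.undistortPoints(uv[:,None],K,np.array(m['dist']))[:,0]
    z=d[uv[:,1].round().astype(int),uv[:,0].round().astype(int)]
    c=np.c_[r[:,0]*z,-r[:,1]*z,-z]
    return (c-T[:3,3])@T[:3,:3]
def ray(n,uv,h):
    m=camera_model(n);K=np.array(m['camera_matrix']);T=np.array(m['camera_from_world'])
    r=cv2.undistortPoints(np.asarray(uv,float).reshape(-1,1,2),K,np.array(m['dist']))[:,0]
    D=np.c_[r[:,0],-r[:,1],-np.ones(len(r))]@T[:3,:3]; o=-T[:3,:3].T@T[:3,3]
    return o+D*((h-o[2])/D[:,2])[:,None]
E
python3 - <<'E'
from h import *
a,_=save('top','t0');b,_=save('scene','s0')
s=observe();print(s['clock'],s['ee_pos'],np.round(s['tool_rot'],3).tolist(),s['finger_gap'])
for n in('top','scene'):
    m=camera_model(n);T=np.array(m['camera_from_world']);print(n,-T[:3,:3].T@T[:3,3])
E
```

```text
0.1 [0.25638997 0.59688983 0.23074744] [[-0.919, 0.395, -0.0], [0.395, 0.919, -0.001], [0.0, -0.001, -1.0]] 0.08566683695000589
top [ 0.29154042 -0.16162841  1.13497563]
scene [1.11046727 0.36585553 0.88832436]
```

View pics/t0.png

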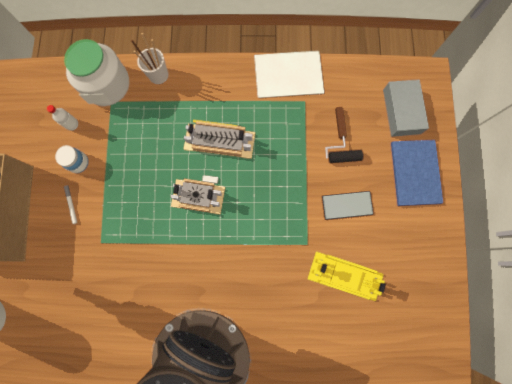

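View pics/s0.png

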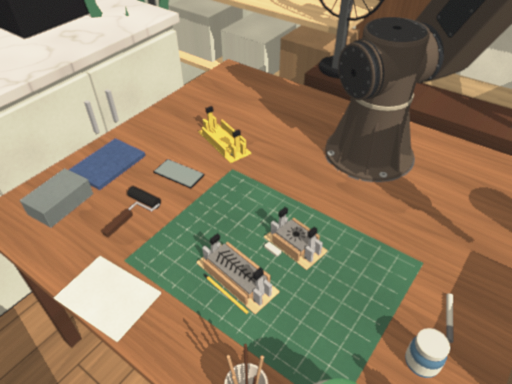

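The top view shows the long block at about (220,138), the short one at (197,195) and the yellow decoy at (347,277). I'll measure the tabs and block top next.

```bash
python3 - <<'E'
from h import *
out=[]
for n,f,(x0,x1,y0,y1) in(('top','t0',(160,270,110,225)),('scene','s0',(190,335,200,315))):
    z=np.load(f'pics/{f}.npz');p,d=z['p'],z['d']
    m=(p.max(2)<45).astype(np.uint8);q=np.zeros_like(m);q[y0:y1,x0:x1]=m[y0:y1,x0:x1]
    N,L,S,C=cv2.connectedComponentsWithStats(q)
    print(n)
    for i in range(1,N):
        if S[i,4]<8: continue
        v,u=np.nonzero(L==i);P=pts(n,d,np.c_[u,v]);k=P[:,2]>.06
        print(C[i].round(1),S[i].tolist(),np.median(P,0).round(4),'hi',k.sum(),P[k].mean(0).round(4) if k.any() else '',P[:,2].max().round(3), ray(n,C[i],.1).round(4))
    c=cv2.resize(p[y0:y1,x0:x1],None,fx=4,fy=4,interpolation=cv2.INTER_CUBIC);out.append(c[...,::-1])
# all points of high z from depth in top: height map of dock region
w=max(c.shape[1] for c in out)
cv2.imwrite('pics/c0.png',cv2.resize(cv2.vconcat([cv2.copyMakeBorder(c,0,0,0,w-c.shape[1],0) for c in out]),None,fx=.64,fy=.64))
E
```

```text
top
[210.5 195.4] [209, 192, 3, 7, 8] [ 0.4586 -0.0342  0.0995] hi 8 [ 0.4389 -0.0496  0.2291] 1.135 [[ 0.4588 -0.0331  0.1   ]]
scene
[282.6 212.4] [279, 209, 8, 8, 32] [ 0.4697 -0.0257  0.0986] hi 32 [ 0.4893 -0.0133  0.122 ] 0.888 [[ 0.4716 -0.0241  0.1   ]]
[312.  232.2] [309, 228, 7, 9, 38] [0.4833 0.0697 0.0997] hi 38 [0.4831 0.0696 0.0986] 0.105 [[0.4843 0.0701 0.1   ]]
[295.8 233.4] [294, 232, 5, 4, 12] [0.4706 0.0185 0.0473] hi 0  0.05 [[0.5108 0.0407 0.1   ]]
[214.2 239.3] [210, 235, 9, 9, 33] [ 0.641  -0.1086  0.0983] hi 33 [ 0.6403 -0.109   0.0966] 0.103 [[ 0.6423 -0.107   0.1   ]]
[257.5 274. ] [253, 269, 9, 10, 46] [0.6593 0.0357 0.0971] hi 46 [0.6693 0.0418 0.1142] 0.888 [[0.6615 0.0359 0.1   ]]
```

View pics/c0.png

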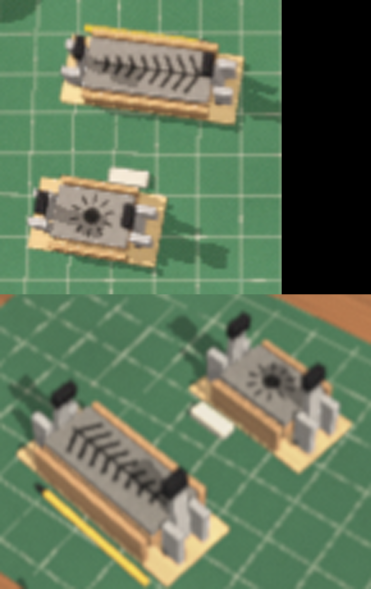

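The crop shows the long block's tabs at top-view pixels (190,128) and (241,135), both leaning inward. The short block's are at (176,189) and (210,195). I'll refine the axis and tabs using both views.

```bash
python3 - <<'E'
from h import *
z=np.load('pics/t0.npz');p,d=z['p'],z['d']
x0,x1,y0,y1=160,270,110,225
vv,uu=np.mgrid[y0:y1,x0:x1];uv=np.c_[uu.ravel(),vv.ravel()]
P=pts('top',d,uv);col=p[uv[:,1],uv[:,0]].astype(int)
print('high z>.08 clusters (top)')
m=np.zeros(d.shape,np.uint8);k=(col.max(1)<75)&(P[:,2]>.08)&(P[:,2]<.12);m[uv[k,1],uv[k,0]]=1
N,L,S,C=cv2.connectedComponentsWithStats(m)
for i in range(1,N):
    if S[i,4]>4:
        v,u=np.nonzero(L==i);Q=pts('top',d,np.c_[u,v]);print(C[i].round(1),S[i,4],Q.mean(0).round(4),Q[:,2].max().round(3),ray('top',C[i],.1).round(4))
for nm,xl in(('long',(.56,.75)),('short',(.4,.54))):
    k=(P[:,2]>.036)&(P[:,2]<.053)&(P[:,0]>xl[0])&(P[:,0]<xl[1])
    Q=P[k];r=cv2.minAreaRect(Q[:,:2].astype(np.float32));print(nm,k.sum(),np.round(r[0],4),np.round(r[1],4),r[2],np.median(Q[:,2]))
    g=k&(np.ptp(col,axis=1)<30);r=cv2.minAreaRect(P[g][:,:2].astype(np.float32));print('grey',g.sum(),np.round(r[0],4),np.round(r[1],4),r[2],np.median(P[g][:,2]))
    k=(P[:,2]>.004)&(P[:,2]<.053)&(P[:,0]>xl[0])&(P[:,0]<xl[1])&(col[:,0]>col[:,1]+12)
    r=cv2.minAreaRect(P[k][:,:2].astype(np.float32));print('wood',np.round(r[0],4),np.round(r[1],4),r[2])
E
```

```text
high z>.08 clusters (top)
[190.7 128.5] 29 [0.6523 0.0293 0.0959] 0.102 [[0.6509 0.0285 0.1   ]]
[240.7 135.1] 34 [ 0.6327 -0.1138  0.0968] 0.102 [[ 0.6316 -0.114   0.1   ]]
[175.8 188.9] 33 [0.4768 0.064  0.0983] 0.105 [[0.4765 0.0636 0.1   ]]
[209.9 194.2] 36 [ 0.4625 -0.0309  0.0979] 0.103 [[ 0.4621 -0.0312  0.1   ]]
long 1322 [ 0.6455 -0.0431] [0.2009 0.0856] 82.0807876586914 0.04368866133171406
grey 990 [ 0.6446 -0.0425] [0.2    0.0595] 82.11984252929688 0.04435935847019676
wood [ 0.652  -0.0441] [0.2102 0.0989] 82.20716857910156
short 855 [0.4713 0.0169] [0.1387 0.0845] 81.61669158935547 0.043675766915570964
grey 653 [0.4717 0.0168] [0.1387 0.0585] 81.5877914428711 0.0443703850629148
wood [0.4749 0.0168] [0.1506 0.0916] 81.48467254638672
```

Emit:
play_rows(
  series=[0,0,0,-0.134,0,0,0,-0.134,-0.031,-0.036,0,0,-0.031,-0.036,0,0,-0.031,-0.036,0,0],
  gripper=1,
  grip_force=60,
)

```text
clock: 0.6
ee_pos: [0.3341, 0.476, 0.2309]
tool_rot: [[-0.991, 0.136, -0.0], [0.136, 0.991, -0.001], [0.0, -0.001, -1.0]]
wrist_force: [1.3, 1.0, -0.5]
finger_gap: 0.0126
```

Emit:
play_rows(
  series=[-0.031,-0.036,0,0,-0.031,-0.036,0,0,-0.031,-0.036,0,0,-0.031,-0.036,0,0,-0.031,-0.036,0,0],
)

```text
clock: 1.1
ee_pos: [0.4632, 0.2761, 0.2312]
tool_rot: [[-0.991, 0.137, -0.0], [0.137, 0.991, -0.0], [0.0, -0.0, -1.0]]
wrist_force: [0.8, 0.4, -0.1]
finger_gap: 0.0002
```

Emit:
play_rows(
  series=[-0.031,-0.036,0,0,-0.031,-0.036,0,0,-0.031,-0.036,0,0,-0.031,-0.036,0,0,0,0,0,0],
)

```text
clock: 1.6
ee_pos: [0.5684, 0.1137, 0.2311]
tool_rot: [[-0.99, 0.141, 0.001], [0.141, 0.99, -0.001], [-0.001, -0.001, -1.0]]
wrist_force: [0.2, 1.8, 0.1]
finger_gap: 0.0002
```

```bash
cat >> h.py <<'E'
def where():
    s=observe();R=np.array(s['tool_rot']);p=np.array(s['ee_pos']);c=np.array([.645,-.043]);a=np.array([.137,.990]);q=p[:2]-c
    print('t',s['clock'],'tcp',p.round(4),'axial',(q@a).round(4),'lat',(q@[.990,-.137]).round(4),'yaxis',R[:,1].round(3),'z',R[:,2].round(3),'F',np.round(s['wrist_force'],1),'gap',s['finger_gap'])
E
python3 -c "
from h import *
where()"
```

```text
t 1.6 tcp [0.5684 0.1137 0.2311] axial 0.1446 lat -0.0973 yaxis [ 0.141  0.99  -0.001] z [ 0.001 -0.001 -1.   ] F [0.2 1.8 0.1] gap 0.00024873278654421235
```

Emit:
play_rows(
  series=[-0.032,-0.034,0,0,-0.032,-0.034,0,0,-0.033,-0.035,0,0,0,0,0.045,0,0,0,0.045,0],
)

```text
clock: 2.1
ee_pos: [0.6489, 0.0017, 0.1409]
tool_rot: [[-0.99, 0.139, 0.003], [0.139, 0.99, -0.0], [-0.003, 0.0, -1.0]]
wrist_force: [-0.0, 0.3, -1.2]
finger_gap: 0.0003
```

Emit:
play_rows(
  series=[0,0,0.01,0,0,0,0,0],
)

```text
clock: 2.3
ee_pos: [0.6464, 0.0033, 0.13]
tool_rot: [[-0.991, 0.137, -0.004], [0.137, 0.991, 0.0], [0.004, -0.0, -1.0]]
wrist_force: [0.5, 1.1, 0.6]
finger_gap: 0.0
```

```bash
python3 - <<'E'
from h import *
where();a,_=save('top','t1');b,_=save('scene','s1')
c=[cv2.resize(a[100:220,150:290],None,fx=4,fy=4)[...,::-1],cv2.resize(b[195:315,190:330],None,fx=4,fy=4)[...,::-1]]
cv2.imwrite('pics/c1.png',cv2.resize(cv2.hconcat(c),None,fx=.7,fy=.7))
E
```

```text
t 2.3 tcp [0.6464 0.0033 0.13  ] axial 0.046 lat -0.005 yaxis [ 0.137  0.991 -0.   ] z [-0.004  0.    -1.   ] F [0.5 1.1 0.6] gap 3.1022538376814563e-06
```

View pics/c1.png

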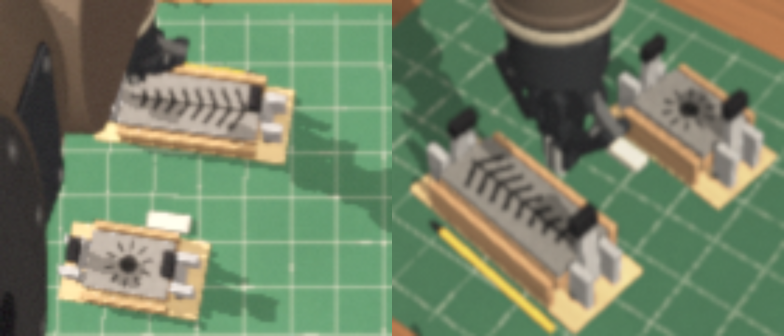

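The view shows the fingertips (scene crop around (560,165)) above the block, inboard of the left lever with clearance. I'll descend and then push outward.

Emit:
play_rows(
  series=[-0.005,-0.008,0,0,0,0,0.03,0,0,0,0.032,0,0,0,0,0,0,0.01,0,0],
)

```text
clock: 2.9
ee_pos: [0.6535, 0.0034, 0.0707]
tool_rot: [[-0.99, 0.138, 0.001], [0.138, 0.99, -0.0], [-0.001, -0.0, -1.0]]
wrist_force: [0.3, -0.0, 0.6]
finger_gap: 0.0001
```

Emit:
play_rows(
  series=[0,0.008,0,0,0,0.008,0,0,0,0.008,0,0,0,0.008,0,0,0,0,0,0],
)

```text
clock: 3.4
ee_pos: [0.6575, 0.0372, 0.0696]
tool_rot: [[-0.991, 0.136, 0.001], [0.136, 0.991, 0.0], [-0.0, 0.0, -1.0]]
wrist_force: [0.7, 0.1, 0.4]
finger_gap: 0.0003
```

```bash
python3 -c "
from h import *
where()"
```

```text
t 3.4 tcp [0.6575 0.0372 0.0696] axial 0.0811 lat 0.0014 yaxis [0.136 0.991 0.   ] z [ 0.001  0.    -1.   ] F [0.7 0.1 0.4] gap 0.00026530401316676597
```

Emit:
play_rows(
  series=[0,0.008,0,0,0,0.008,0,0,0,0.003,0.005,0,0,0.003,0.005,0,0,0.003,0,0],
)

```text
clock: 3.9
ee_pos: [0.6602, 0.0608, 0.0583]
tool_rot: [[-0.991, 0.137, -0.001], [0.137, 0.991, -0.0], [0.001, -0.0, -1.0]]
wrist_force: [-0.3, -3.1, 1.2]
finger_gap: -0.0003
```

Emit:
play_rows(
  series=[0,0.005,0,0,0,0.003,0,0,0,0.003,0,0],
)

```text
clock: 4.2
ee_pos: [0.6622, 0.0717, 0.0594]
tool_rot: [[-0.991, 0.137, -0.0], [0.137, 0.991, -0.0], [0.0, -0.0, -1.0]]
wrist_force: [-0.2, -3.3, 0.3]
finger_gap: -0.0
```

```bash
python3 - <<'E'
from h import *
where();b,_=save('scene','s2')
cv2.imwrite('pics/c2.png',cv2.resize(b[185:315,180:340],None,fx=4,fy=4)[...,::-1])
E
```

```text
t 4.2 tcp [0.6622 0.0717 0.0594] axial 0.1159 lat 0.0013 yaxis [ 0.137  0.991 -0.   ] z [-0. -0. -1.] F [-0.2 -3.3  0.3] gap -6.247242524417264e-07
```

View pics/c2.png

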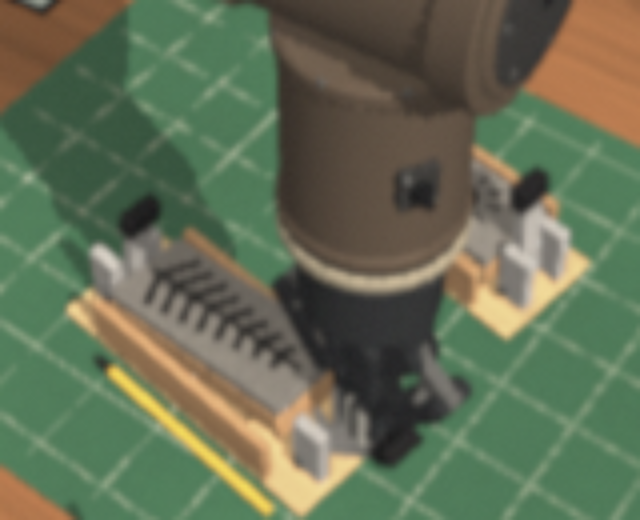

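The near end of the block is up and the lever is well swung, with its tab at (395,445). I'll push on to the stop in small steps, watching the force.

Emit:
play_rows(
  series=[0,0.003,0,0,0,0.003,0,0,0,0,0,0],
)

```text
clock: 4.55
ee_pos: [0.6631, 0.0779, 0.0594]
tool_rot: [[-0.991, 0.137, 0.0], [0.137, 0.991, 0.0], [-0.0, 0.0, -1.0]]
wrist_force: [-0.1, -0.5, 0.8]
finger_gap: -0.0001
```

Emit:
play_rows(
  series=[0,0.003,0,0,0,0.002,0,0,0,0,0,0],
)

```text
clock: 4.85
ee_pos: [0.6635, 0.0814, 0.0592]
tool_rot: [[-0.991, 0.137, -0.001], [0.137, 0.991, -0.001], [0.0, -0.002, -1.0]]
wrist_force: [-1.9, -13.5, 1.0]
finger_gap: -0.0003
```

Emit:
play_rows(
  series=[0,-0.005,0,0,0,-0.003,-0.03,0,0,0,-0.04,0,0,-0.035,0,0,0,-0.04,0,0],
)

```text
clock: 5.35
ee_pos: [0.6533, 0.0007, 0.1309]
tool_rot: [[-0.991, 0.135, 0.003], [0.135, 0.991, 0.0], [-0.003, 0.001, -1.0]]
wrist_force: [1.4, -0.4, -1.1]
finger_gap: 0.0002
```

Emit:
play_rows(
  series=[0,-0.04,0,0,0,-0.035,0,0,0,0,0,0,0,0,0,0],
)

```text
clock: 5.75
ee_pos: [0.642, -0.0747, 0.1294]
tool_rot: [[-0.99, 0.139, 0.0], [0.139, 0.99, 0.0], [-0.0, 0.0, -1.0]]
wrist_force: [-0.0, 0.1, 0.0]
finger_gap: -0.0
```

```bash
python3 - <<'E'
from h import *
where();b,_=save('scene','s3')
cv2.imwrite('pics/c3.png',cv2.resize(b[185:315,180:340],None,fx=4,fy=4)[...,::-1])
E
```

```text
t 5.75 tcp [ 0.642  -0.0747  0.1294] axial -0.0318 lat 0.0014 yaxis [0.139 0.99  0.   ] z [ 0.  0. -1.] F [-0.   0.1  0. ] gap -4.146611450763009e-05
```

View pics/c3.png

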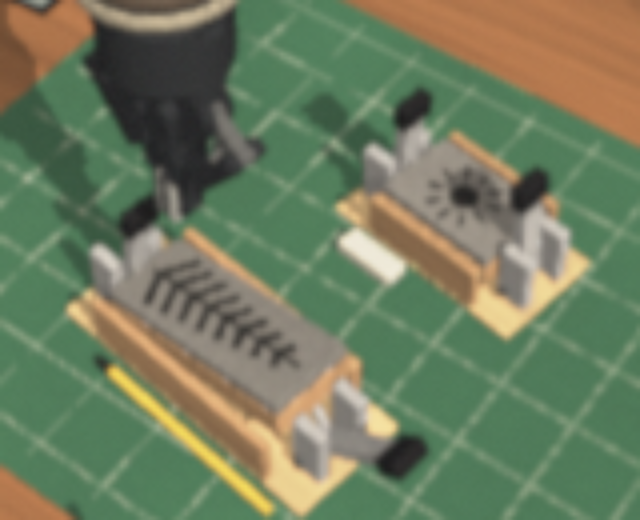

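The left lever stays swung out with its tab at (400,455), and the block is raised at that end. The fingertips hang just inboard of the right lever. I'll repeat on that side.

Emit:
play_rows(
  series=[0,0,0.03,0,0,0,0.03,0,0,0,0,0,0,-0.01,0,0,0,-0.01,0,0],
)

```text
clock: 6.3
ee_pos: [0.6402, -0.0941, 0.0708]
tool_rot: [[-0.991, 0.136, 0.002], [0.136, 0.991, -0.0], [-0.002, -0.0, -1.0]]
wrist_force: [0.3, 2.0, 2.0]
finger_gap: 0.0001
```

Emit:
play_rows(
  series=[0,-0.008,0,0,0,-0.008,0,0,0,-0.008,0,0,0,-0.008,0,0,0,0,0,0],
)

```text
clock: 6.8
ee_pos: [0.6346, -0.1269, 0.0694]
tool_rot: [[-0.99, 0.138, -0.0], [0.138, 0.99, -0.0], [0.0, -0.0, -1.0]]
wrist_force: [0.2, -0.3, -0.1]
finger_gap: 0.0002
```

```bash
python3 -c "
from h import *
where()"
```

```text
t 6.8 tcp [ 0.6346 -0.1269  0.0694] axial -0.0844 lat 0.0012 yaxis [ 0.138  0.99  -0.   ] z [-0. -0. -1.] F [ 0.2 -0.3 -0.1] gap 0.00023978631349455207
```

Emit:
play_rows(
  series=[0,-0.008,0,0,0,-0.008,0,0,0,-0.003,0.005,0,0,-0.003,0.005,0,0,-0.004,0,0],
)

```text
clock: 7.3
ee_pos: [0.6309, -0.1513, 0.0584]
tool_rot: [[-0.991, 0.137, -0.001], [0.137, 0.991, 0.0], [0.001, 0.0, -1.0]]
wrist_force: [0.4, 2.7, 0.7]
finger_gap: 0.0001
```

Emit:
play_rows(
  series=[0,-0.005,0,0,0,-0.004,0,0,0,-0.003,0,0,0,0,0,0],
)

```text
clock: 7.7
ee_pos: [0.6296, -0.1638, 0.0594]
tool_rot: [[-0.99, 0.138, 0.0], [0.138, 0.99, -0.0], [-0.0, -0.0, -1.0]]
wrist_force: [-0.2, 0.1, 0.6]
finger_gap: 0.0002
```

Emit:
play_rows(
  series=[0,-0.002,0,0,0,-0.001,0,0,0,0,0,0],
)

```text
clock: 8.0
ee_pos: [0.6293, -0.1663, 0.0594]
tool_rot: [[-0.991, 0.137, 0.0], [0.137, 0.991, -0.0], [-0.0, -0.0, -1.0]]
wrist_force: [-0.2, 1.7, 0.4]
finger_gap: -0.0003
```

Emit:
play_rows(
  series=[0,-0.003,0,0,0,-0.002,0,0,0,0,0,0],
)

```text
clock: 8.3
ee_pos: [0.6289, -0.1681, 0.059]
tool_rot: [[-0.99, 0.138, -0.0], [0.138, 0.99, 0.004], [0.001, 0.003, -1.0]]
wrist_force: [6.9, 29.3, 0.2]
finger_gap: -0.0001
```

The stop is reached at 29 N. I'll back off, rise and retract sideways so the cameras can see.

Emit:
play_rows(
  series=[0,0.005,0,0,0,0.004,-0.03,0,0,0,-0.045,0,0,0,-0.045,0,0,-0.04,0,0],
)

```text
clock: 8.8
ee_pos: [0.628, -0.2001, 0.1858]
tool_rot: [[-0.991, 0.134, 0.008], [0.134, 0.991, -0.002], [-0.009, -0.001, -1.0]]
wrist_force: [0.9, -0.8, -0.2]
finger_gap: -0.0002
```

Emit:
play_rows(
  series=[0,-0.045,0,0,0,-0.045,0,0,0,-0.045,0,0,0,0,0,0,0,0,0,0],
)

```text
clock: 9.3
ee_pos: [0.6051, -0.3367, 0.179]
tool_rot: [[-0.99, 0.139, -0.0], [0.139, 0.99, 0.0], [0.0, 0.0, -1.0]]
wrist_force: [-0.6, 0.5, -0.0]
finger_gap: -0.0
```

```bash
python3 - <<'E'
from h import *
where();a,d=save('top','t4');b,_=save('scene','s4')
vv,uu=np.mgrid[105:225,150:280];uv=np.c_[uu.ravel(),vv.ravel()]
P=pts('top',d,uv);col=a[uv[:,1],uv[:,0]].astype(int);A=np.array([.137,.99]);c=np.array([.645,-.043])
q=(P[:,:2]-c);ax=q@A;la=q@[.99,-.137]
for lo,hi in((-.07,-.045),(-.02,.02),(.045,.07)):
    k=(ax>lo)&(ax<hi)&(abs(la)<.022);print('long top z',lo,np.median(P[k,2]).round(4))
k=(abs(ax)<.1)&(abs(la)<.045)&(P[:,2]>.056)&(P[:,2]<.08);print('long raised rect',cv2.minAreaRect(P[k][:,:2].astype(np.float32)))
k=(P[:,2]>.036)&(P[:,2]<.053)&(P[:,0]>.4)&(P[:,0]<.54)&(np.ptp(col,axis=1)<30);r=cv2.minAreaRect(P[k][:,:2].astype(np.float32));print('short',k.sum(),r,np.median(P[k,2]))
k=(col.max(1)<75)&(abs(ax)>.11)&(abs(ax)<.19)&(abs(la)<.03)&(P[:,2]>.04)
for s in(-1,1):
    g=k&(ax*s>0);print('tab',s,g.sum(),ax[g].mean().round(4),la[g].mean().round(4),P[g,2].mean().round(4), 'ang',np.arctan2(abs(ax[g].mean())-.084,P[g,2].mean()-.015).round(2))
o=[cv2.resize(a[100:220,150:290],None,fx=4,fy=4)[...,::-1],cv2.resize(b[195:315,190:330],None,fx=4,fy=4)[...,::-1]]
cv2.imwrite('pics/c4.png',cv2.resize(cv2.hconcat(o),None,fx=.7,fy=.7))
E
```

```text
t 9.3 tcp [ 0.6051 -0.3367  0.179 ] axial -0.2962 lat 0.0008 yaxis [0.139 0.99  0.   ] z [-0.  0. -1.] F [-0.6  0.5 -0. ] gap -5.289065839324421e-06
long top z -0.07 nan
long top z -0.02 0.0658
long top z 0.045 0.0658
long raised rect ((0.6534953713417053, -0.03228507563471794), (0.11488515138626099, 0.045100342482328415), 82.35028076171875)
short 0 ((0.0, 0.0), (0.0, 0.0), 0.0) nan
tab -1 0 nan nan nan ang nan
tab 1 0 nan nan nan ang nan
  return _methods._mean(a, axis=axis, dtype=dtype,
  ret = ret.dtype.type(ret / rcount)
<stdin>:12: RuntimeWarning: Mean of empty slice.
```

View pics/c4.png

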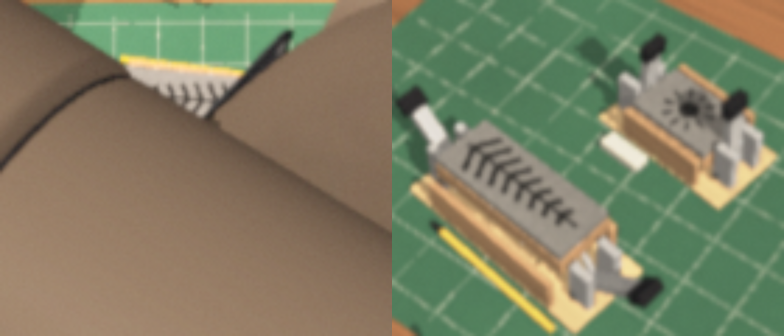

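Both levers are out, with scene-crop tabs at (410,100) and (645,290). The block lies level, and the short block looks untouched. I'll check the numbers in the scene view, which the arm doesn't block.

```bash
python3 - <<'E'
from h import *
A=np.array([.137,.99]);B=np.array([.99,-.137])
vv,uu=np.mgrid[190:320,180:340];uv=np.c_[uu.ravel(),vv.ravel()]
for f in('s0','s4'):
    z=np.load(f'pics/{f}.npz');a=z['p'];P=pts('scene',z['d'],uv);col=a[uv[:,1],uv[:,0]].astype(int);print(f)
    q=P[:,:2]-[.645,-.043];ax=q@A;la=q@B
    k=(abs(ax)<.065)&(abs(la)<.022)&(P[:,2]>.03)&(P[:,2]<.075)
    print(' long z',np.median(P[k,2]).round(4),'slope',np.linalg.lstsq(np.c_[ax[k],la[k],np.ones(k.sum())],P[k,2],rcond=None)[0].round(3))
    k=(abs(ax)<.1)&(abs(la)<.05)&(abs(P[:,2]-np.median(P[k,2]))<.004)&(np.ptp(col,axis=1)<30);print(' rect',cv2.minAreaRect(P[k][:,:2].astype(np.float32)))
    for s in(-1,1):
        g=(col.max(1)<60)&(ax*s>.06)&(ax*s<.19)&(abs(la)<.03)&(P[:,2]>.055)&(P[:,2]<.12);m=P[g].mean(0);print(' tab',s,g.sum(),ax[g].mean().round(3),m[2].round(3),'ang',np.arctan2(s*ax[g].mean()-.084,m[2]-.015).round(2))
    k=(P[:,2]>.042)&(P[:,2]<.05)&(P[:,0]>.4)&(P[:,0]<.53)&(np.ptp(col,axis=1)<30);print(' short',P[k].mean(0).round(4),k.sum())
E
```

```text
s0
 long z 0.0472 slope [-0.002 -0.     0.047]
 rect ((0.6454565525054932, -0.04234860837459564), (0.19874884188175201, 0.05942462757229805), 81.65735626220703)
 tab -1 55 -0.067 0.097 ang -0.21
 tab 1 68 0.078 0.097 ang -0.07
 short [0.4761 0.0175 0.0468] 612
s4
 long z 0.0686 slope [-0.002 -0.003  0.069]
 rect ((0.6427560448646545, -0.04359272122383118), (0.1499013900756836, 0.061801787465810776), 83.57244873046875)
 tab -1 51 -0.139 0.068 ang 0.8
 tab 1 74 0.145 0.069 ang 0.85
 short [0.4759 0.0171 0.0469] 629
```

All criteria are met with margin, and the robot is clear, so I'm handing in.

```bash
python3 -c "
from h import *
where();print(hand_in())"
```

```text
t 9.4 tcp [ 0.6057 -0.3348  0.1791] axial -0.2943 lat 0.001 yaxis [0.137 0.991 0.   ] z [-0.  0. -1.] F [0.2 0.3 0.5] gap 0.00012860632808384164
the job is handed in; nothing more can be done
None
```

I pushed both of the longer block's levers outward to their stops with the shut fingers, backed the arm clear, and handed the job in at 9.4 s. `hand_in()` reports no verdict, so the results below come from my own last checks.

| Check (scene camera) | Measured | Required |
|---|---|---|
| Lever angles from vertical | about 0.80 and 0.85 rad | over 0.6 rad |
| Block raised by | about 21 mm (underside about 40 mm up) | at least 13 mm |
| Block tilt | about 0.003 rad | below 0.12 rad |
| Block shift, sideways | about 3 mm | within 35 mm in all (the lift counts too) |
| Short block shift | about 0.5 mm | within 6 mm |

- **Forces:** the wrist force read 13.5 N at the left stop and 29 N at the right one. At hand-in it was back to noise, with the arm well clear of the docks.
- **Top camera:** its final check mostly failed because the arm blocked the view. The part of the block it could see was at 66 mm, against 69 mm from the scene camera. The two cameras already differed by about 3 mm before anything moved.

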